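# Roll the tote into the inspection bay and hold up the tall printing block

## Robot

A 6-joint arm with a two-finger parallel gripper is mounted at the origin on the work surface. World frame = base frame: x ahead of the robot, y to its left, z up, the work surface at z = 0. Lengths are in mm, angles in rad, forces in N, time in s.
With the tool pointing down it reaches from about 400 to 925 mm from the base axis. Payload 12.5 kg.
Tool frame: the origin (TCP) lies midway between the tips of the shut fingers; the grasp point (between the pads) lies 19 mm behind it; z points along the fingers, y is the line along which they close (so a half turn about z gives the same grasp; the last joint's range is limited). The gripper opens to 95 mm and grips with 3 to 60 N. Pads are 20 mm wide; open, the fingers measure 119 mm over their backs; the gripper's body (75 mm by 180 mm) begins 59 mm behind the grasp point.
Start: joints at [1.049, 0.491, 1.559, -0, 1.092, -0.106], TCP at [252.437, 571.771, 214.661] pointing down, gripper open.
Joint ranges: [-3.1, 3.1], [-0.84, 2.19], [0.05, 2.79], [-1.13, 4.28], [0.06, 2.93], [-2.69, 2.69]. Speed limits (rad/s): [2.22, 2.22, 2.79, 3.14, 3.14, 3.14].

## Interface

Orientations are given as a 3x3 rotation matrix whose columns are the frame's x, y, z axes.
In Python, from plant import observe, imaging, ticket gives the robot as it stands.
- The arm moves only by the tool play_rows, never from a script. Its argument "steps" is a list that holds one entry, the list of rows, each a list of 5 numbers: the shift along the tool's x, y, z as a fraction of full scale, then the turn about the tool's z as a fraction of full scale, then the opening, from -1 (shut) to 1 (fully open). A call has 1 to 8 rows; each row is the pose to reach, as a shift and turn from the pose commanded when the call began, along the tool's axes at that moment; what a row does not reach only later rows make up. Full scale, the value 1, is 600 mm for a shift and 60 degrees for a turn. A row lasts 1/8 s, in which the tool goes at most 62.5 mm and 10.7 degrees, less where a joint would pass 70% of its speed; a pose out of reach is approached as far as the arm can. A call with a number of a shift or a turn outside -1 to 1 is refused whole. A call with a gripper value outside its range is refused whole. The fingers move at their own pace and stop on an object; "squeeze" is the grip in N (left out, the last holds). Time passes only in rows, so rows that repeat a pose let the fingers close. It gives the time, the measured TCP pose, the force, the opening and the grip force at its end, in the units of the state.
- observe(): the state, without advancing time (a new reading comes with each control period).
- imaging.grab_frame(name): name is "scene" or "top" or "wrist"; returns a dict with "color" (400x640x3 uint8, red, green, blue), "range_z" (400x640 float32, mm along the optical axis (not along the pixel's ray), 0 where there is no reading), "K" (3x3 intrinsics, pixels), "position" and "orientation" of the camera in the world. Camera axes: x right, y up, looking along -z (the intrinsics and any distortion apply to the point x, -y, -z); pixel columns grow to the right and rows downward; lengths in mm; the calibration is good to about 2 mm. A picture is of the moment at which its call begins.
- ticket.hand_in(): hands the job in; it is judged then, once.
The state is a dict: "clock": time; "joints": joint angles; "joint_velocities": joint speeds; "joint_efforts": joint torques, N m; "ee_pos": TCP position; "tcp_rot": TCP orientation; "force": force on the tool from outside, world axes, zero at the start; "moment": the same for the moment, N m; "grip_width": opening from 0.0 (shut) to 1.0 (fully open); "grasp_force": force on a finger pad.
Only numpy, scipy, OpenCV 4.12 (cv2) and the standard library are available. Lean on these libraries where they do the work, as an engineer would, in place of code of your own. Each camera call takes 0.05 s, during which the arm holds its last target. There are 200 camera calls.

## Task

Push the wooden tote along the rollers into the grey station bay until it is fully home against the end stop. Then draw the taller of its two copper-faced printing blocks up out of its slot, turn it so that its copper face looks up at a slant, half-way between upright and lying flat, with its bottom edge level, and finish while still holding it like that, steady, with the middle of the block at least 200 mm above the bench. Leave the tote in the bay and on its rollers, the short block in its slot and everything else where it is.

Things in the scene. Friction and masses are not known exactly. Their poses are not given: they have to be found in the camera images.
- track: fixed roller track, 480 mm long (its y) by 144 wide, origin at the bench surface under its centre. 15 free rollers, tops 56 mm above the bench; side guides, inner faces at x = +-58 mm, tops at 75 mm. The grey station bay is its -y end, with cheeks 92 mm high from y = -240 to -40 mm. The +y end is open; the tote is pushed towards the track's -y.
- stop (a point): middle of the bay's end stop face, 92 mm above the bench (its top edge), at y = -225 mm of the track. Axes as the track's. With the tote home, the tote's origin is 95 mm from this face, at y = -130 mm of the track.
- tote: loose open plywood tote on the rollers, 110 mm (x) by 190 mm (y, along the track) by 60 mm high, 5 mm walls, about 0.85 kg with its blocks; origin at the centre of its underside, axes as the track's. Rolling resistance about 1 N. Two slots at y = +47.5 and -47.5 mm, each 26 mm (x) by 84 mm (y), 45 mm deep over the 5 mm floor, hold a block each; which is in which varies.
- tall_block_mid (a point): centre (half-way up) of the tall printing block: wood with copper on its +x face, 23 mm thick (x), 70 mm wide (y), 110 mm tall (z), about 0.22 kg. Axes are the block's own. It starts upright, z up, copper face towards the track's +x (away from the robot), its top 171 mm above the bench and its upper 55 mm free above the tote's rim.
- short_block_mid (a point): centre (half-way up) of the short printing block, 23 mm thick (x) by 60 mm wide (y) by 70 mm tall (z), otherwise like the tall one; its top is 131 mm above the bench. It stays in its slot.
- whetstone: grey whetstone in a dark wooden tray, 70 by 170 by 28 mm high, beyond the track; a bystander. Origin under its centre.
- ink_can: ink can, 74 mm diameter, 70 mm high, beyond the track; a bystander. Origin under its centre.
- loupe: folding loupe, 40 by 40 by 63 mm high, on the robot's side to the right; a bystander. Origin under its centre.
There are look-alikes about, which are no part of the job. Of the things that look like the tote, the larger one is meant. Leave any purple look-alike of the part that bears tall_block_mid alone.

How it is judged:
By the outcome, as a careful person would: the job done as asked, in the order asked, and still so for the second after the job is handed in, while the arm keeps its last pose, push and grip.
It also fails if it takes over 58 s, if anything falls off the work surface, if the arm or the gripper's body presses on something with over 40 N, if the wrist force passes 120 N, or if a joint passes its speed limit or range.

## Working session

There is one attempt and no reset: what is moved stays moved. The work goes in short steps, Python scripts to look and compute and a tool call to move; the robot and the scene stay as the last step left them, time stands still between calls to the robot, and variables do not carry over. Pictures are saved under pics/ and viewed, at most 10 in all, crops included, and the job is handed in when it is done.

Besides the shell and the picture viewer there is one more tool, called after ">>>" as a command line: name --argument value ..., lists and objects as JSON in quotes. play_rows: Moves the arm, as the interface text tells. Its arguments: {"type":"object","properties":{"steps":{"type":"array"},"squeeze":{"type":"number"}},"required":["steps"]}

```bash
mkdir -p pics; ls
python3 - <<'E'
from plant import observe, imaging
import cv2, numpy as np
s=observe(); print(s)
ims=[]
for n in ["scene","top"]:
    f=imaging.grab_frame(n); np.savez(f"pics/{n}0.npz",**f)
    cv2.imwrite(f"pics/{n}0.png",f["color"][:,:,::-1]); print(n,f["K"],f["position"],f["orientation"],[ (k) for k in f])
E
```

```text
pics
{'clock': 0.0, 'joints': array([ 1.04938214e+00,  4.91553352e-01,  1.55944666e+00, -4.13701336e-05,
        1.09172277e+00, -1.05615074e-01]), 'joint_velocities': array([-1.61323889e-03,  2.51195732e-04,  4.56943957e-05, -2.16956613e-03,
        3.00518442e-04,  3.86081517e-04]), 'joint_efforts': array([ 2.35627238e-03, -6.12660527e+01, -2.58174992e+01,  6.93300529e-02,
        4.83555137e-02, -1.32298055e-04]), 'ee_pos': array([252.3224805 , 571.52949412, 214.06657425]), 'tcp_rot': array([[-9.14801522e-01,  4.03903322e-01, -5.31091224e-04],
       [ 4.03903663e-01,  9.14800981e-01, -9.98240099e-04],
       [ 8.26502809e-05, -1.12770125e-03, -9.99999361e-01]]), 'force': array([ 0.02374379, -0.80923663, -0.55857268]), 'moment': array([-0.00065944,  0.0355072 ,  0.01533568]), 'grasp_force': 0.0, 'grip_width': 1.0004824236460146}
scene [[414.80838737   0.         313.61534156]
 [  0.         414.80838737 194.67150847]
 [  0.           0.           1.        ]] [1232.15440963  477.48521625  750.44691062] [[-0.6516217  -0.46204534  0.60158396]
 [ 0.75824121 -0.37434793  0.533792  ]
 [-0.0214344   0.8039762   0.59427505]] ['color', 'range_z', 'K', 'position', 'orientation']
top [[411.73942237   0.         311.12449756]
 [  0.         411.73942237 198.51366935]
 [  0.           0.           1.        ]] [ 354.38983154 -116.82962389 1165.01451704] [[ 1.11326556e-01  9.70598796e-01 -2.13411280e-01]
 [-9.93783877e-01  1.08717085e-01 -2.39624887e-02]
 [-5.65104954e-05  2.14752351e-01  9.76668534e-01]] ['color', 'range_z', 'K', 'position', 'orientation']
```

View pics/scene0.png

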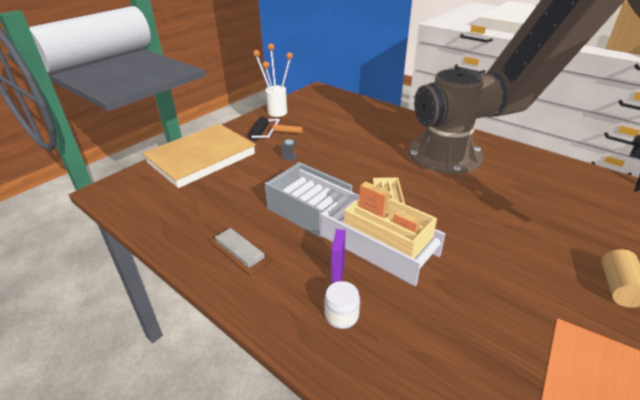

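View pics/top0.png

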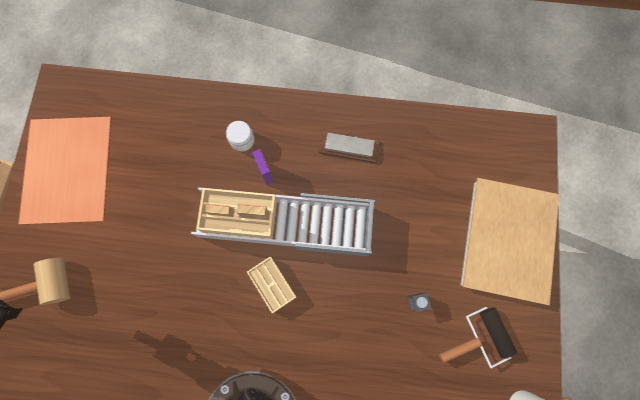

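The scene view shows the tote on the left (+y) end of the track. The tall block (372,200) is on the bay side and the short one at (404,222). The bay is at (300,195), the purple decoy at (338,255), and the small decoy tote is behind the track. The top view shows the tote at (236,213), the tall block's top at (252,209), the bay end at (372,226), the decoy tote at (271,285) and the purple block at (262,165).

```bash
cat > h.py <<'E'
import numpy as np, cv2
def cloud(f):
    K=f["K"]; d=f["range_z"].astype(float); v,u=np.mgrid[0:d.shape[0],0:d.shape[1]]
    p=np.stack([(u-K[0,2])/K[0,0]*d,-(v-K[1,2])/K[1,1]*d,-d],-1)
    w=p@f["orientation"].T+f["position"]; w[d<=0]=np.nan; return w
def rect(m,w):
    q=w[m][:,:2].astype(np.float32); return cv2.minAreaRect(q),np.median(w[m],0),m.sum()
def cc(m,w,amin=15):
    n,l,s,c=cv2.connectedComponentsWithStats(m.astype(np.uint8))
    for i in range(1,n):
        if s[i,4]>=amin:
            r,med,k=rect(l==i,w); print(k,"px",np.round(c[i]),"rect",np.round(r[0],1),np.round(r[1],1),round(r[2],1),"med",np.round(med,1))
E
python3 - <<'E'
from h import *
for n in ["top","scene"]:
    f=np.load(f"pics/{n}0.npz"); w=cloud(f); z=w[...,2]; hsv=cv2.cvtColor(f["color"],cv2.COLOR_RGB2HSV)
    near=(w[...,0]>330)&(w[...,0]<800)&(abs(w[...,1])<450)
    for lo,hi in [(158,185),(122,145),(107,121),(84,100),(66,82)]:
        print(n,lo,hi); cc(near&(z>lo)&(z<hi),w)
    print("purple"); cc((hsv[...,0]>125)&(hsv[...,0]<155)&(hsv[...,1]>120),w)
    print("anything above 20");cc(near&(z>20),w,40)
E
```

```text
top 158 185
291 px [251. 209.] rect [529.4  51.7] [24.1 70.5] 0.4 med [527.8  50.6 171.1]
top 122 145
222 px [218. 209.] rect [527.6 144.3] [23.5 60.3] 1.4 med [527.1 143.5 131. ]
45 px [256. 216.] rect [518.6  48.5] [16.  69.7] 14.5 med [517.8  41.2 132.8]
top 107 121
212 px [261. 162.] rect [670.9  54.1] [71.4 22.9] 30.1 med [670.6  53.8 110.1]
579 px [236. 211.] rect [528.6  98.9] [110.9 191. ] 0.9 med [523.   98.  115.4]
29 px [227. 213.] rect [521.4 119.7] [14.2 34.6] 53.1 med [517.  115.9 109.8]
top 84 100
18 px [266. 174.] rect [641.5  36.8] [ 1.6 20.5] 31.6 med [641.5  36.8  93.1]
60 px [218. 194.] rect [576.6 147.7] [25.5 94.7] 17.5 med [577.5 163.3  92.6]
739 px [347. 224.] rect [ 532.5 -162.2] [144.7 198.1] 0.9 med [ 531.9 -208.6   92.1]
39 px [257. 196.] rect [578.8  54. ] [ 1.8 80.8] 0.7 med [579.   54.4  92.7]
29 px [203. 221.] rect [499.2 184.8] [16.1 34.8] 54.6 med [499.1 188.2  92.4]
15 px [221. 218.] rect [508.8 140.1] [ 0.7 38.7] 1.5 med [508.7 138.6  90.9]
top 66 82
403 px [238. 131.] rect [763.5 135.4] [65.  65.4] 6.4 med [763.6 136.4  70.2]
32 px [212. 195.] rec
[... 2266 characters left out ...]
5] 27.5 med [ 477.1 -176.3   74.2]
1091 px [362. 231.] rect [540.7 -21.2] [134. 485.] 2.7 med [594.9  78.4  74. ]
61 px [336. 260.] rect [700.2  73.9] [15.5 29.4] 67.3 med [705.2  72.2  73.8]
642 px [342. 294.] rect [768.2 137.1] [66.5 64.4] 75.2 med [769.6 138.6  70.1]
purple
602 px [338. 256.] rect [676.7  56.9] [68.8 22.5] 28.6 med [nan nan nan]
anything above 20
185 px [288. 146.] rect [ 360.  -404.7] [46.  42.9] 19.0 med [ 371.6 -400.9   53.1]
10542 px [357. 218.] rect [505.6 -11.1] [496.  348.5] 72.4 med [553.3  50.6  74.4]
659 px [240. 244.] rect [ 779.8 -180.8] [142.6  46.3] 86.8 med [ 779.4 -179.2   28.1]
1014 px [344. 300.] rect [767.4 139.5] [65.1 70.8] 0.0 med [776.  150.6  69.2]
```

>>> play_rows --steps '[[[-0.651,-0.336,0,-0.41,-1],[-0.651,-0.336,0,-0.41,-1],[-0.651,-0.336,0,-0.41,-1],[-0.651,-0.336,0,-0.41,-1],[-0.651,-0.336,0,-0.41,-1],[-0.651,-0.336,0,-0.41,-1],[-0.651,-0.336,0,-0.41,-1],[-0.651,-0.336,0,-0.41,-1]]]' --squeeze 20

```text
clock: 1.1
ee_pos: [530.2, 226.6, 214.2]
tcp_rot: [[-1.0, -0.01, -0.0], [-0.01, 1.0, -0.0], [0.0, -0.0, -1.0]]
force: [-0.1, 0.4, -0.5]
grip_width: 0.212
grasp_force: 0.0
```

>>> play_rows --steps '[[[0,0,0.1,0,-1],[0,0,0.2,0,-1],[0,0,0.213,0,-1],[0,0,0.213,0,-1],[0,0,0.213,0,-1]]]'

```text
clock: 1.72
ee_pos: [529.2, 230.2, 89.1]
tcp_rot: [[-1.0, -0.014, 0.003], [-0.014, 1.0, 0.001], [-0.003, 0.001, -1.0]]
force: [-0.4, -0.1, -0.2]
grip_width: 0.003
grasp_force: 0.0
```

>>> play_rows --steps '[[[0,-0.02,0,0,-1],[0,-0.035,0,0,-1],[0,-0.05,0,0,-1],[0,-0.07,0,0,-1],[0,-0.095,0,0,-1],[0,-0.12,0,0,-1],[0,-0.145,0,0,-1],[0,-0.17,0,0,-1]]]'

```text
clock: 2.72
ee_pos: [529.8, 126.5, 86.9]
tcp_rot: [[-1.0, -0.013, 0.0], [-0.013, 1.0, 0.0], [-0.0, 0.0, -1.0]]
force: [1.5, 3.1, 2.6]
grip_width: 0.006
grasp_force: 1.5
```

>>> play_rows --steps '[[[0,-0.025,0,0,-1],[0,-0.05,0,0,-1],[0,-0.075,0,0,-1],[0,-0.1,0,0,-1],[0,-0.125,0,0,-1],[0,-0.15,0,0,-1],[0,-0.17,0,0,-1],[0,-0.185,0,0,-1]]]'

```text
clock: 3.72
ee_pos: [531.0, 15.8, 86.7]
tcp_rot: [[-1.0, -0.013, -0.0], [-0.013, 1.0, 0.0], [0.0, 0.0, -1.0]]
force: [1.1, 2.2, 0.1]
grip_width: 0.006
grasp_force: 1.0
```

>>> play_rows --steps '[[[0,-0.015,0,0,-1],[0,-0.03,0,0,-1],[0,-0.045,0,0,-1],[0,-0.06,0,0,-1],[0,-0.07,0,0,-1],[0,-0.08,0,0,-1]]]'

```text
clock: 4.47
ee_pos: [531.8, -31.8, 86.8]
tcp_rot: [[-1.0, -0.014, -0.0], [-0.014, 1.0, 0.0], [0.0, 0.0, -1.0]]
force: [0.0, 1.9, 0.0]
grip_width: 0.005
grasp_force: 1.0
```

>>> play_rows --steps '[[[0,-0.008,0,0,-1],[0,-0.014,0,0,-1],[0,-0.019,0,0,-1],[0,-0.023,0,0,-1],[0,-0.025,0,0,-1],[0,-0.025,0,0,-1]]]'

```text
clock: 5.22
ee_pos: [532.2, -46.5, 86.9]
tcp_rot: [[-1.0, -0.014, 0.0], [-0.014, 1.0, -0.0], [-0.0, -0.0, -1.0]]
force: [-0.1, 0.2, -1.0]
grip_width: 0.006
grasp_force: 0.0
```

Run:
```python
from h import *
from plant import observe, imaging
s=observe();print(s["ee_pos"],s["force"])
f=imaging.grab_frame("top");w=cloud(f);z=w[...,2];m=(w[...,0]>450)&(w[...,0]<600)&(abs(w[...,1])<300)
for lo,hi in [(165,174),(128,134),(112,119)]: cc(m&(z>lo)&(z<hi),w)
```

```text
[532.16041792 -46.53296953  86.86999162] [-0.10176239  0.24785126 -1.01962424]
258 px [352. 219.] rect [ 533.  -198.4] [23.3 70. ] 1.2 med [ 532.5 -196.8  171.2]
195 px [358. 219.] rect [ 533.  -192.7] [110.8 107.6] 1.1 med [ 561.9 -226.8  115.9]
82 px [325. 240.] rect [ 479.4 -135.8] [  5.3 107.2] 0.9 med [ 479.2 -138.5  116. ]
```

>>> play_rows --steps '[[[0,-0.003,0,0,-1],[0,-0.006,0,0,-1],[0,-0.009,0,0,-1],[0,-0.009,0,0,-1]]]'

```text
clock: 5.78
ee_pos: [532.1, -47.3, 87.0]
tcp_rot: [[-1.0, -0.013, -0.0], [-0.013, 1.0, 0.006], [0.0, 0.006, -1.0]]
force: [5.7, 40.6, 3.8]
grip_width: 0.008
grasp_force: 20.3
```

>>> play_rows --steps '[[[0,0.03,0,0,-1],[0,0.07,0,0,-1],[0,0.07,-0.1,0,0],[0,0.07,-0.19,0,0.79],[0,-0.03,-0.19,0,0.79],[0,-0.13,-0.19,0,0.79],[0,-0.23,-0.19,0,0.79],[0,-0.243,-0.19,0,0.79]]]'

```text
clock: 6.78
ee_pos: [533.9, -200.8, 200.6]
tcp_rot: [[-1.0, -0.01, 0.0], [-0.01, 1.0, -0.001], [-0.0, -0.001, -1.0]]
force: [0.2, 0.9, 0.6]
grip_width: 0.577
grasp_force: 0.0
```

>>> play_rows --steps '[[[0,0,0,0,0.79],[0,0,0,0,0.79],[0,0,0,0,0.79]]]'

```text
clock: 7.15
ee_pos: [534.3, -196.4, 201.0]
tcp_rot: [[-1.0, -0.015, 0.0], [-0.015, 1.0, 0.0], [-0.0, 0.0, -1.0]]
force: [-0.6, 0.0, 0.2]
grip_width: 0.869
grasp_force: 0.0
```

Run:
```python
from h import *
from plant import observe, imaging
s=observe();print(s["ee_pos"],s["grip_width"])
for n in ["top","scene"]:
    f=imaging.grab_frame(n);w=cloud(f);z=w[...,2];m=(w[...,0]>450)&(w[...,0]<600)&(abs(w[...,1])<300)
    print(n); 
    for lo,hi in [(168,174),(128,134),(112,119)]: cc(m&(z>lo)&(z<hi),w)
f=imaging.grab_frame("wrist"); cv2.imwrite("pics/wrist1.png",f["color"][:,:,::-1])
w=cloud(f);z=w[...,2];m=(w[...,0]>450)&(w[...,0]<600)&(abs(w[...,1])<300)
for lo,hi in [(168,174),(128,134),(112,119)]: cc(m&(z>lo)&(z<hi),w,100)
```

```text
[ 534.27086327 -196.37311026  200.96576722] 0.8694800860449067
top
52 px [302. 201.] rect [575.4 -66.8] [26.5 50.5] 47.5 med [581.3 -61.4 115.8]
26 px [296. 218.] rect [526.9 -59.2] [35.2  4.9] 1.1 med [528.  -59.  116.1]
scene
128 px [297. 155.] rect [ 536.2 -197.2] [71.1 27.7] 89.6 med [ 538.3 -194.4  170.5]
33 px [300. 170.] rect [ 545. -183.] [21.  52.1] 26.7 med [ 547.1 -177.3  130.9]
127 px [323. 179.] rect [ 535.6 -104.9] [24.9 62.1] 0.7 med [ 537.  -104.9  130.5]
379 px [312. 181.] rect [ 536.4 -150.6] [113.8 193. ] 0.9 med [ 549.3 -138.9  115.2]
51 px [324. 186.] rect [ 545.3 -101.9] [19.6 63.1] 18.9 med [546.2 -95.4 115.9]
3447 px [318. 229.] rect [ 533.7 -198.1] [23.7 69.9] 1.0 med [ 533.4 -198.2  169.8]
180 px [318. 197.] rect [ 522.7 -198.3] [ 1. 69.] 0.6 med [ 522.6 -198.3  131.3]
2149 px [437. 210.] rect [ 532.5 -105.2] [23.3 60.3] 0.8 med [ 532.2 -105.4  129.9]
4129 px [374. 188.] rect [ 533.5 -150.6] [110.4 190.4] 0.8 med [ 502.6 -160.8  114.8]
187 px [319. 192.] rect [ 522.6 -198.4] [ 0.8 69. ] 0.9 med [ 522.6 -198.8  115.5]
215 px [423. 196.] rect [ 523.  -108.8] [21.2 64.2] 21.0 med [ 521.4 -115.3  115.7]
205 px [450. 262.] rect [584.7 -81.9] [31.7  5.9] 89.8 med [584.  -82.7 114.8]
```

>>> play_rows --steps '[[[0.001,-0.003,0.06,0,0.79],[0.001,-0.003,0.11,0,0.79],[0.001,-0.003,0.132,0,0.79],[0.001,-0.003,0.132,0,0.79],[0.001,-0.003,0.132,0,0.79]]]'

```text
clock: 7.92
ee_pos: [534.0, -199.6, 122.6]
tcp_rot: [[-1.0, -0.014, 0.001], [-0.014, 1.0, -0.001], [-0.001, -0.001, -1.0]]
force: [-0.1, 0.6, 0.3]
grip_width: 0.894
grasp_force: 0.0
```

>>> play_rows --steps '[[[0,0,0,0,0.2],[0,0,0,0,0.2],[0,0,0,0,0.2],[0,0,0,0,0.2]]]' --squeeze 20

```text
clock: 8.43
ee_pos: [533.7, -199.3, 122.2]
tcp_rot: [[-1.0, -0.014, 0.001], [-0.014, 1.0, -0.0], [-0.001, -0.0, -1.0]]
force: [-0.7, 1.6, 6.8]
grip_width: 0.736
grasp_force: 20.0
```

>>> play_rows --steps '[[[0,0,-0.02,0,0.2],[0,0,-0.05,0,0.2],[0,0,-0.09,0,0.2],[0,0,-0.13,0,0.2],[0,0,-0.17,0,0.2],[0,0,-0.2,0,0.2],[0,0,-0.22,0,0.2],[0,0,-0.22,0,0.2]]]' --squeeze 25

```text
clock: 9.43
ee_pos: [533.6, -199.5, 254.3]
tcp_rot: [[-1.0, -0.014, 0.001], [-0.014, 1.0, -0.001], [-0.001, -0.001, -1.0]]
force: [0.2, 0.1, -2.9]
grip_width: 0.731
grasp_force: 25.0
```

>>> play_rows --steps '[[[-0.03,0.05,0,0,0.2],[-0.06,0.11,0,0,0.2],[-0.09,0.17,0,0,0.2],[-0.12,0.23,0,0,0.2],[-0.15,0.28,0,0,0.2],[-0.155,0.295,0,0,0.2],[-0.155,0.295,0,0,0.2],[-0.155,0.295,0,0,0.2]]]'

```text
clock: 10.42
ee_pos: [623.7, -22.0, 253.4]
tcp_rot: [[-1.0, -0.013, -0.001], [-0.013, 1.0, -0.0], [0.001, -0.0, -1.0]]
force: [0.8, -0.5, -2.2]
grip_width: 0.734
grasp_force: 25.0
```

```bash
cat >> h.py <<'E'
def face(f,s,show=True):
    "copper face plane near the gripper"
    w=cloud(f); h=cv2.cvtColor(f["color"],cv2.COLOR_RGB2HSV); p=s["ee_pos"]+np.array([0,0,19])
    m=(np.linalg.norm(w-p,axis=2)<130)&(h[...,0]<14)&(h[...,1]>110)&(h[...,2]>90)&(w[...,2]>20)
    n,l,st,c=cv2.connectedComponentsWithStats(m.astype(np.uint8)); i=1+np.argmax(st[1:,4])
    e=cv2.erode((l==i).astype(np.uint8),np.ones((3,3)))>0
    q=w[e]; c0=q.mean(0); _,S,V=np.linalg.svd(q-c0); nn=V[2]*np.sign(V[2]@(f["position"]-c0))
    up=np.array([0,0,1])-nn*nn[2]; up/=np.linalg.norm(up)
    print("n",nn.round(3),"elev",np.degrees(np.arcsin(nn[2])).round(2),"c",c0.round(1),"px",e.sum(),"rms",(S[2]/len(q)**.5).round(2))
    lat=np.cross(up,nn); uv=((w[l==i]-c0)@np.c_[lat,up]).astype(np.float32)
    print("in-face rect",cv2.minAreaRect(uv),"px",c[i] if False else st[i])
E
python3 - <<'E'
from h import *
from plant import observe, imaging
f=imaging.grab_frame("scene"); s=observe();print(s["ee_pos"],s["grip_width"],s["force"])
cv2.imwrite("pics/scene2.png",f["color"][:,:,::-1]); face(f,s)
w=cloud(f);z=w[...,2]
m=(w[...,1]>-55)&(w[...,1]<15)&(w[...,0]>450)&(w[...,0]<650)
for lo,hi in [(70,77)]: cc(m&(z>lo)&(z<hi),w)
E
```

```text
[623.76016347 -22.14698306 253.58066711] 0.7373793564522413 [ 0.21880173  0.34687221 -2.15058439]
n [1.    0.013 0.   ] elev 0.02 c [637.5 -20.3 251. ] px 894 rms 1.09
in-face rect ((-1.5347862243652344, -4.458225250244141), (112.58074188232422, 77.95735168457031), 89.53042602539062) px [ 309  142   28   52 1093]
62 px [363. 198.] rect [473.  -18.9] [10.4 67.4] 0.7 med [474.9 -18.2  73.7]
72 px [334. 220.] rect [595.7 -20.1] [ 9.7 69.1] 2.0 med [596.5 -20.3  74. ]
```

>>> play_rows --steps '[[[0,0,0.05,0,0.2],[0,0,0.1,0,0.2],[0,0,0.15,0,0.2],[0,0,0.19,0,0.2],[0,0,0.22,0,0.2],[0,0,0.237,0,0.2],[0,0,0.237,0,0.2]]]'

```text
clock: 11.35
ee_pos: [624.1, -21.3, 111.2]
tcp_rot: [[-1.0, -0.013, -0.0], [-0.013, 1.0, 0.0], [0.0, 0.0, -1.0]]
force: [0.1, -0.2, -2.2]
grip_width: 0.737
grasp_force: 25.0
```

>>> play_rows --steps '[[[0.01,0,0,0,0.2],[0.02,0,0,0,0.2],[0.03,0,0,0,0.2],[0.04,0,0,0,0.2],[0.05,0,0,0,0.2],[0.06,0,0,0,0.2],[0.06,0,0,0,0.2]]]'

```text
clock: 12.22
ee_pos: [593.4, -21.8, 113.9]
tcp_rot: [[-1.0, -0.014, 0.015], [-0.014, 1.0, -0.001], [-0.014, -0.002, -1.0]]
force: [19.4, 3.8, -1.0]
grip_width: 0.734
grasp_force: 34.2
```

Run:
```python
from h import *
from plant import observe, imaging
f=imaging.grab_frame("scene"); s=observe();print(s["ee_pos"],s["grip_width"],s["force"])
face(f,s)
```

```text
[593.36535544 -21.80801161 113.86459568] 0.736773928841086 [19.67012353  3.70513595  0.03664148]
n [0.989 0.02  0.146] elev 8.38 c [614.9 -21.5 116.1] px 717 rms 1.28
in-face rect ((-11.637596130371094, -5.151172637939453), (111.13835144042969, 98.03466033935547), 89.36774444580078) px [317 187  27  47 909]
```

>>> play_rows --steps '[[[0,0,0,0,0.2],[0.007,0,0,0,0.2],[0.014,0,0,0,0.2],[0.021,0,0,0,0.2],[0.028,0,0,0,0.2],[0.035,0,0,0,0.2],[0.035,0,0,0,0.2]]]' --squeeze 8

```text
clock: 13.15
ee_pos: [587.4, -22.9, 121.3]
tcp_rot: [[-0.998, -0.017, 0.053], [-0.018, 1.0, -0.006], [-0.052, -0.007, -0.999]]
force: [68.3, 12.5, 22.6]
grip_width: 0.734
grasp_force: 46.4
```

Run:
```python
from h import *
from plant import observe, imaging
f=imaging.grab_frame("scene"); s=observe();print(s["ee_pos"],s["grip_width"],s["force"])
face(f,s); cv2.imwrite("pics/scene3.png",cv2.resize(f["color"][100:280,220:460,::-1],None,fx=3,fy=3))
```

```text
[587.39347075 -22.88034022 121.30737563] 0.7346159837114496 [67.62621463 12.50437816 22.54919182]
n [0.977 0.015 0.214] elev 12.34 c [610.8 -21.8 122.9] px 787 rms 1.34
in-face rect ((-11.164363861083984, -3.5722923278808594), (111.35706329345703, 95.75251770019531), 88.57878112792969) px [316 183  30  48 987]
```

View pics/scene3.png

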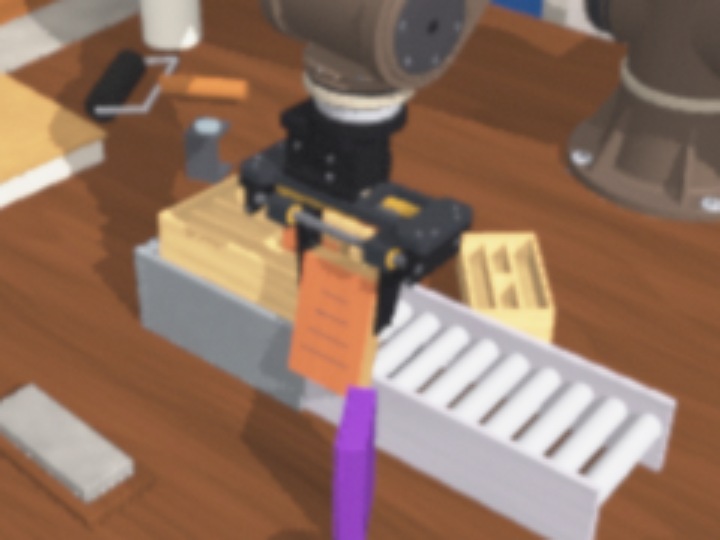

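>>> play_rows --steps '[[[-0.03,0,0,0,0.2],[-0.06,0,0,0,0.2],[-0.1,0,0,0,0.2],[-0.1,0,0,0,0.2],[-0.1,0,-0.07,0,0.2],[-0.1,0,-0.14,0,0.2],[-0.1,0,-0.2,0,0.2],[-0.1,0,-0.2,0,0.2]]]' --squeeze 20

```text
clock: 14.2
ee_pos: [627.1, -21.2, 234.1]
tcp_rot: [[-1.0, -0.014, 0.004], [-0.014, 1.0, -0.001], [-0.004, -0.001, -1.0]]
force: [-0.4, 0.2, -2.6]
grip_width: 0.735
grasp_force: 20.0
```

>>> play_rows --steps '[[[0,0.06,0,0,0.2],[0,0.12,0,0,0.2],[0,0.18,0,0,0.2],[0,0.24,0,0,0.2],[0,0.27,0,0,0.2],[0,0.27,0,0,0.2],[0,0.27,0,0,0.2]]]'

```text
clock: 15.08
ee_pos: [624.8, 139.9, 231.0]
tcp_rot: [[-1.0, -0.013, -0.001], [-0.013, 1.0, -0.0], [0.001, -0.0, -1.0]]
force: [0.2, -0.2, -3.3]
grip_width: 0.733
grasp_force: 20.0
```

Run:
```python
from h import *
from plant import observe, imaging
f=imaging.grab_frame("scene"); s=observe();print(s["ee_pos"],s["grip_width"],s["force"])
face(f,s)
for n in ["top","scene"]:
    f=imaging.grab_frame(n);w=cloud(f);z=w[...,2];h=cv2.cvtColor(f["color"],cv2.COLOR_RGB2HSV)
    m=(w[...,0]>440)&(w[...,0]<610)&(w[...,1]>-300)&(w[...,1]<-20)
    print(n); 
    for lo,hi in [(128,134),(112,119),(88,96)]: cc(m&(z>lo)&(z<hi),w,20)
    cc((h[...,0]>125)&(h[...,0]<155)&(h[...,1]>120)&(z>100),w)
cv2.imwrite("pics/top4.png",cv2.resize(cv2.cvtColor(imaging.grab_frame("top")["color"],cv2.COLOR_RGB2BGR)[120:280,180:400],None,fx=3,fy=3))
```

```text
[624.89644024 139.74992657 231.18180496] 0.7353264335370014 [ 0.80038452 -0.23312995 -2.97310019]
n [0.988 0.009 0.157] elev 9.02 c [647.7 141.6 231.6] px 1287 rms 1.19
in-face rect ((-3.7456932067871094, -3.8792343139648438), (111.24185180664062, 77.61392974853516), 88.66390991210938) px [ 364  176   38   60 1520]
top
190 px [314. 219.] rect [ 529.6 -105.2] [23.3 59. ] 1.4 med [ 529.3 -104.3  131.5]
438 px [332. 221.] rect [ 530.5 -150.8] [110.9 190.1] 1.8 med [ 529.3 -151.3  116. ]
627 px [345. 224.] rect [ 532.2 -162.3] [144.4 198.6] 0.8 med [ 527.1 -201.3   92.3]
194 px [261. 161.] rect [671.3  54.4] [69.4 21.4] 29.9 med [671.   54.4 110.5]
scene
119 px [324. 179.] rect [ 532.8 -103.5] [26.1 61.6] 1.1 med [ 534.3 -103.2  130.4]
394 px [312. 180.] rect [ 534.3 -150. ] [116.7 193.3] 1.2 med [ 545.  -140.3  115. ]
50 px [325. 186.] rect [544.1 -99.6] [21.9 61.6] 22.1 med [544.2 -91.5 115.1]
45 px [306. 170.] rect [ 494.  -208.9] [21.2 69.8] 2.5 med [ 486.7 -211.7   92. ]
51 px [298. 175.] rect [ 523.9 -205.9] [12.5 73.8] 8.3 med [ 523.1 -210.7   93. ]
102 px [303. 186.] rect [ 553.1 -160.9] [ 11.7 162.2] 4.6 med [ 553.9 -165.1   92. ]
377 px [303. 195.] rect [ 581.4 -132.6] [122.1 240. ] 32.3 med [ 592.7 -129.2   91.5]
232 px [338. 241.] rect [677.   55.9] [70.2 22.8] 30.0 med [682.   59.4 109.6]
```

View pics/top4.png

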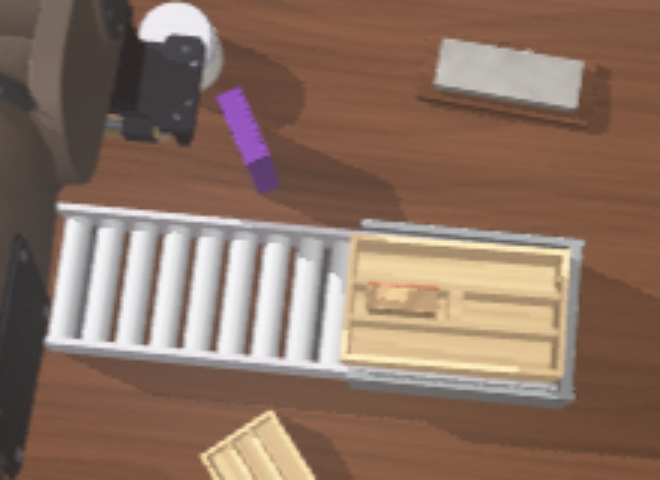

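>>> play_rows --steps '[[[0,0,0.05,0,0.2],[0,0,0.1,0,0.2],[0,0,0.15,0,0.2],[0,0,0.19,0,0.2],[0,0,0.2,0,0.2],[0.02,0,0.2,0,0.2],[0.03,0,0.2,0,0.2],[0.03,0,0.2,0,0.2]]]'

```text
clock: 16.27
ee_pos: [606.8, 140.7, 112.6]
tcp_rot: [[-1.0, -0.014, 0.001], [-0.014, 1.0, 0.0], [-0.001, 0.0, -1.0]]
force: [0.5, -0.3, -2.1]
grip_width: 0.736
grasp_force: 20.0
```

>>> play_rows --steps '[[[0.01,0,0,0,0.2],[0.02,0,0,0,0.2],[0.03,0,0,0,0.2],[0.03,0,0,0,0.2]]]' --squeeze 12

```text
clock: 16.77
ee_pos: [588.7, 140.4, 111.6]
tcp_rot: [[-1.0, -0.014, 0.0], [-0.014, 1.0, 0.0], [-0.0, 0.0, -1.0]]
force: [0.3, -0.6, -2.4]
grip_width: 0.739
grasp_force: 12.0
```

Run:
```python
from h import *
from plant import observe, imaging
f=imaging.grab_frame("scene"); s=observe();print(s["ee_pos"],s["grip_width"],s["force"])
face(f,s)
```

```text
[588.80028886 140.4080861  111.5295077 ] 0.7324175732311127 [ 0.49149168 -0.35286439 -2.33666004]
n [0.985 0.014 0.171] elev 9.85 c [612.7 142.4 111.5] px 1041 rms 1.32
in-face rect ((-2.8955154418945312, -3.7977218627929688), (111.94731140136719, 75.97648620605469), 89.59574127197266) px [ 370  214   36   53 1222]
```

>>> play_rows --steps '[[[0.01,0,0,0,0.2],[0.02,0,0,0,0.2],[0.03,0,0,0,0.2],[0.04,0,0,0,0.2],[0.04,0,0,0,0.2]]]'

```text
clock: 17.45
ee_pos: [564.1, 140.1, 111.5]
tcp_rot: [[-1.0, -0.014, -0.001], [-0.014, 1.0, -0.0], [0.001, -0.0, -1.0]]
force: [0.3, 0.1, -2.1]
grip_width: 0.74
grasp_force: 12.0
```

Run:
```python
from h import *
from plant import observe, imaging
f=imaging.grab_frame("scene"); s=observe();print(s["ee_pos"],s["grip_width"],s["force"])
face(f,s)
```

```text
[564.18562214 140.09104814 111.44190426] 0.7371896001755662 [-0.10899167  0.01283977 -1.51882742]
n [0.903 0.011 0.43 ] elev 25.48 c [601.4 141.9 115.5] px 1181 rms 1.54
in-face rect ((-3.906963348388672, -1.951416015625), (111.57887268066406, 77.12335205078125), 89.10932922363281) px [ 369  208   42   57 1390]
```

>>> play_rows --steps '[[[0.01,0,0,0,0.2],[0.02,0,0,0,0.2],[0.03,0,0,0,0.2],[0.035,0,0,0,0.2],[0.035,0,0,0,0.2]]]'

```text
clock: 18.12
ee_pos: [543.6, 139.8, 111.6]
tcp_rot: [[-1.0, -0.014, -0.0], [-0.014, 1.0, 0.0], [0.0, 0.0, -1.0]]
force: [1.3, -0.5, -0.6]
grip_width: 0.735
grasp_force: 12.0
```

Run:
```python
from h import *
from plant import observe, imaging
f=imaging.grab_frame("scene"); s=observe();print(s["ee_pos"],s["grip_width"],s["force"])
face(f,s)
```

```text
[543.60531912 139.80153954 111.50189649] 0.734945441687347 [ 0.52101924  0.37435638 -0.66610819]
n [0.798 0.006 0.603] elev 37.1 c [589.4 141.8 120.7] px 1201 rms 1.57
in-face rect ((-3.4373397827148438, 0.08575439453125), (77.77893829345703, 110.76477813720703), 0.1105525866150856) px [ 370  203   46   57 1438]
```

>>> play_rows --steps '[[[0.008,0,0,0,0.2],[0.016,0,0,0,0.2],[0.024,0,0,0,0.2],[0.026,0,0,0,0.2],[0.026,0,0,0,0.2]]]'

```text
clock: 18.8
ee_pos: [528.2, 139.6, 111.5]
tcp_rot: [[-1.0, -0.014, -0.0], [-0.014, 1.0, 0.0], [0.0, 0.0, -1.0]]
force: [1.0, -0.2, 1.0]
grip_width: 0.734
grasp_force: 12.0
```

>>> play_rows --steps '[[[0,0,0,0,0.2],[0,0,0,0,0.2],[0,0,-0.015,0,0.2],[0,0,-0.04,0,0.2],[0,0,-0.06,0,0.2],[0,0,-0.06,0,0.2]]]' --squeeze 45

```text
clock: 19.55
ee_pos: [528.8, 139.6, 148.7]
tcp_rot: [[-1.0, -0.014, 0.002], [-0.014, 1.0, 0.0], [-0.002, 0.0, -1.0]]
force: [0.2, 0.1, -3.4]
grip_width: 0.735
grasp_force: 45.0
```

Run:
```python
from h import *
from plant import observe, imaging
for n in ["scene","scene","top"]:
    f=imaging.grab_frame(n); s=observe();print(s["ee_pos"],s["grip_width"],s["force"])
    face(f,s)
```

```text
[528.42980022 139.58636962 148.01756594] 0.7369983068101036 [ 0.09227383 -0.18749941 -3.68010006]
n [0.718 0.011 0.696] elev 44.1 c [578.  141.7 163.1] px 1231 rms 1.59
in-face rect ((-4.35552978515625, 0.226959228515625), (112.893310546875, 77.83804321289062), 89.25238800048828) px [ 373  187   49   56 1476]
[528.2254945  139.56544029 147.54053578] 0.7316125764051106 [-0.32574859  0.13711987 -3.70490373]
n [0.717 0.011 0.696] elev 44.15 c [577.1 141.8 163. ] px 1235 rms 1.56
in-face rect ((-5.213775634765625, -0.8205795288085938), (111.96057891845703, 79.1455307006836), 88.95320129394531) px [ 373  187   49   57 1482]
[528.13532755 139.56412234 147.26251041] 0.7314826491317026 [-0.42005164  0.58715563 -2.06402361]
n [0.748 0.005 0.664] elev 41.6 c [600.2 117.6 135.7] px 40 rms 0.84
in-face rect ((3.287623882293701, -1.3194580078125), (33.54369354248047, 45.79827117919922), 12.950418472290039) px [224 178  14   9  87]
```

>>> play_rows --steps '[[[0,0,-0.03,0,0.2],[0,0,-0.07,0,0.2],[0,0,-0.11,0,0.2],[0,0,-0.15,0,0.2],[0,0,-0.17,0,0.2],[0,0,-0.18,0,0.2],[0,0,-0.18,0,0.2],[0,0,-0.18,0,0.2]]]'

```text
clock: 20.7
ee_pos: [528.1, 139.5, 254.6]
tcp_rot: [[-1.0, -0.014, -0.001], [-0.014, 1.0, -0.0], [0.001, -0.0, -1.0]]
force: [-0.4, 0.5, -1.9]
grip_width: 0.733
grasp_force: 45.0
```

>>> play_rows --steps '[[[0,0,0,0,0.2],[0,0,0,0,0.2],[0,0,0,0,0.2],[0,0,0,0,0.2],[0,0,0,0,0.2],[0,0,0,0,0.2]]]'

```text
clock: 21.45
ee_pos: [528.3, 139.6, 255.5]
tcp_rot: [[-1.0, -0.014, 0.0], [-0.014, 1.0, 0.0], [-0.0, 0.0, -1.0]]
force: [0.6, 0.8, -2.6]
grip_width: 0.731
grasp_force: 45.0
```

Run:
```python
from h import *
from plant import observe, imaging
f=imaging.grab_frame("scene"); s=observe();print(s["clock"],s["ee_pos"],s["grip_width"],s["force"])
face(f,s)
cv2.imwrite("pics/scene5.png",cv2.resize(f["color"][100:280,220:460,::-1],None,fx=3,fy=3))
for n in ["top","scene"]:
    f=imaging.grab_frame(n);w=cloud(f);z=w[...,2]
    m=(w[...,0]>440)&(w[...,0]<610)&(w[...,1]>-300)&(w[...,1]<-20)
    for lo,hi in [(128,134),(112,119),(88,96)]: cc(m&(z>lo)&(z<hi),w,100)
```

```text
21.5 [528.35071127 139.56855139 255.45846133] 0.729772365637076 [ 0.21872566  0.23296734 -1.51408993]
n [0.717 0.008 0.697] elev 44.18 c [578. 141. 269.] px 1408 rms 1.38
in-face rect ((-4.8719635009765625, 2.5291824340820312), (79.08377838134766, 115.14920806884766), 0.04249615594744682) px [ 376  146   52   60 1719]
183 px [314. 219.] rect [ 529.1 -105. ] [23.2 58.9] 1.7 med [ 528.9 -103.6  131. ]
207 px [306. 222.] rect [ 529.5 -107.8] [110.6 104. ] 2.1 med [506.7 -75.5 116.3]
190 px [357. 216.] rect [ 532.  -186.2] [111.  118.9] 2.1 med [ 575.1 -236.   116.1]
627 px [345. 224.] rect [ 532.6 -162.4] [144.7 198.8] 0.9 med [ 533.1 -198.8   92.1]
124 px [324. 179.] rect [ 533.6 -103.8] [25.  60.2] 0.2 med [ 535.2 -101.7  130.6]
391 px [311. 180.] rect [ 534.5 -150.4] [114.4 194. ] 1.3 med [ 547.3 -140.3  114.9]
101 px [304. 187.] rect [ 554.  -159.7] [  8.6 162.5] 3.5 med [ 553.4 -159.4   92.2]
367 px [301. 195.] rect [ 579.4 -134.6] [121.2 239.3] 31.3 med [ 593.1 -133.9   91.4]
```

View pics/scene5.png

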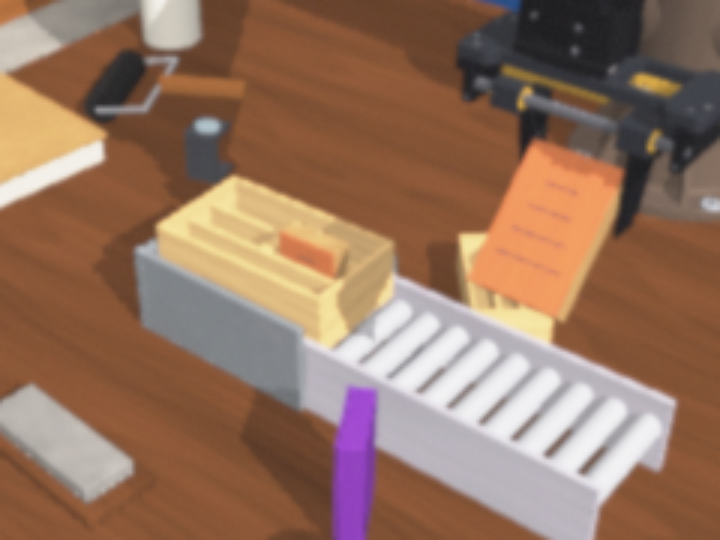

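The last view shows the block held at about 44° with its copper face up (545,230) and its bottom edge level, its middle at about 255 mm. The tote is in the bay and the short block is in its slot (312,250).

```bash
python3 -c "
from plant import ticket; print(ticket.hand_in())"
```

```text
the job is handed in; nothing more can be done
None
```

The job is handed in: the tote was pushed home against the stop, then the tall block was drawn and is held steady, copper face up at about 44°, middle about 255 mm above the bench. During the first tilt attempt the gripper got stuck with about 68 N showing at the wrist, most likely a finger against the tote's rim. That turned the tote about 1° in the bay and may have left it roughly 1 mm off square against the stop.

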